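Put the tomato away and snap the keeper shut

ROBOT

A 6-joint arm with a two-finger parallel gripper is mounted at the origin on the work surface. World frame = base frame: x ahead of the robot, y to its left, z up, the work surface at z = 0. Lengths are in m, angles in degrees, forces in N, time in s.
With the tool pointing down it reaches from about 0.325 to 0.85 m from the base axis. Payload 15.5 kg.
Tool frame: the origin (TCP) lies at the very end of the fingers, on their centre line; the grasp point (between the pads) lies arm.grip_depth behind it (arm.grip_depth is the distance from the TCP to the grasp point, in m); z points along the fingers, y is the direction in which the jaws open and shut (so a half turn about z gives the same grasp; the last joint's range is limited). The gripper opens to 91 mm and grips with 3 to 60 N. Pads are 32 mm wide; open, the fingers measure 118 mm over their backs; the gripper's body (76 mm by 178 mm) begins 60 mm behind the grasp point.
Start: joints at [64.143, 28.281, 77.091, -0, 74.628, -5.472], TCP at [0.218, 0.586, 0.214] pointing down, gripper open.
Joint ranges: [-166.48, 166.48], [-47.26, 123.95], [12.59, 153.08], [-70.14, 250.14], [6.76, 159.57], [-176.63, 176.63]. Speed limits (degrees/s): [108.29, 108.29, 147.25, 172.46, 172.46, 172.46].

INTERFACE

Orientations are given as a 3x3 rotation matrix whose columns are the frame's x, y, z axes.
In Python, from rig import arm gives the robot as it stands. Calls block until the motion is done:
- arm.move_to(position, orientation): joint-space move of the TCP to a pose.
- arm.move_l(position, orientation=None, feed=0.15): straight line of the TCP; orientation=None keeps the orientation; feed is the mean speed in m/s.
- arm.move_joints(angles): joint-space move.
- arm.grip(opening): finger opening in m; the grip force is fixed at half the most; returns when the fingers have stopped.
- arm.sleep(seconds).
- arm.solve_ik(position, orientation): joint angles nearest the present ones, or None.
- arm.snapshot(name): name is "scene" or "side" or "wrist"; returns the picture (420x560x3 uint8, red, green, blue); there is no depth.
- arm.get_calibration(name): a dict with "intrinsics" (3x3 intrinsics, pixels), "cam_to_world" (4x4, takes a point from camera to world coordinates). Camera axes: x right, y down, z forward; pixel columns grow to the right and rows downward; lengths in m; the calibration is good to about 2 mm. A picture is of the moment at which its call begins: read the wrist's pose just before it. get_calibration takes no time and is no camera call; for the wrist camera it gives the pose at the moment of the call.
A pose or a line that the arm cannot do raises arm.Unreachable and nothing moves.
- arm.sign_off(): hands the job in, once; it reports no verdict.
Readings, each from a call of its own:
- arm.current_t(): time.
- arm.current_joint_positions(): joint angles.
- arm.current_dq(): joint speeds.
- arm.current_tau(): joint torques, N m.
- arm.current_ee_pos(): TCP position.
- arm.current_tool_rot(): TCP orientation.
- arm.current_force(): force on the tool from outside, world axes, zero at the start.
- arm.current_torque(): the same for the moment, N m.
- arm.current_width(): finger opening in m.
Only numpy, scipy, OpenCV 4.12 (cv2) and the standard library are available. Lean on these libraries where they do the work, as an engineer would, in place of code of your own. Each camera call takes 0.05 s, during which the arm holds its last target.

TASK

Put the ripe tomato away: lower it gently into the deep round keeper, without dropping it or squashing it against the bottom, and let it go there. Then set the keeper's loose round lid in its mouth and press it straight down, past the point where it snaps in, until its flange sits flush on the rim all round, and finish with your hand still there, pressing the lid firmly down. Leave the bowl, the closed box, the tongs and the brush where they are.

Things in the scene. Friction and masses are not known exactly. Their poses are not given: they have to be found in the camera images.
- tomato_center (a point): Ripe round tomato, the only fruit on the counter: 50 mm across, 45 mm tall, about 75 g, standing on its small flat base with the green star on top. The point is its centre, 22.5 mm above the base; z points up through the green star.
- keeper_rim (a point): Open round milky plastic keeper, loose on the counter, about 0.4 kg: 82 mm tall, 161 mm across at the rim. The point is the centre of its mouth, level with the rim's top; z points up. Inside it is 151 mm across, but eight springy catch lugs round the mouth, centred 6 mm below the rim, leave a 140 mm opening. It is the same all round: its yaw does not matter.
- keeper_floor (a point): Centre of the keeper's flat inner floor, 78 mm below keeper_rim and 4 mm above the counter.
- lid_knob (a point): The keeper's round push-in lid, loose on the counter, knob up, about 130 g, 168 mm across. The point is the middle of the upright cylindrical knob (34 mm in diameter, 30 mm tall) on its top: knob top 15 mm above it, top of the lid's flat flange 15 mm below it, bottom of the plug 37 mm below it; z points up. Any yaw fits.
- lid_flange (a point): Centre of the underside of the lid's 4 mm thick flange, 19 mm below lid_knob; z points up. Under it hangs a tapered plug 18 mm deep with a grey sealing lip 145 mm across. Centred in the mouth, the lip meets the lugs with this point 12 mm above keeper_rim; the push rises to 10 to 15 N at 7 to 9 mm and drops suddenly by 3 to 5 mm. Home, it lies on the rim, a hard stop.
- bowl: Bystander: small terracotta bowl, 140 mm across, 60 mm tall. Origin at the centre of its underside.
- box_keeper: Bystander: closed rectangular plastic box with a clip lid, 122 x 92 x 58 mm. Origin at the centre of its underside.
- tongs: Bystander: stainless kitchen tongs lying on the counter, 260 mm long, 22 mm tall, along their own x axis. Origin on the counter near their middle.
- brush: Bystander: silicone basting brush with a steel handle lying on the counter, 215 mm long, 12 mm tall, along its own x axis. Origin on the counter near its middle.

How it is judged (in metres and radians):
On the way, in this order (a step that is already met when the one before it is completed fails the run):
1. the tomato rests on the keeper's floor, let go (z of tomato_center in the frame of keeper_rim below -0.047 m and horizontal distance between tomato_center and keeper_rim below 0.055 m and contact force between the fingers and tomato below 0.05 N and linear speed of tomato below 0.03 m/s), for 0.2 s.
2. the lid has snapped home, its flange flush on the rim (z of lid_knob in the frame of keeper_rim below 0.021 m and horizontal distance between lid_knob and keeper_rim below 0.006 m and angle between the z axis of lid_knob and the z axis of keeper_rim, either way round below 0.03 rad), for 0.2 s.
At the end, for the whole second after the job is handed in: Through the last second the robot still presses the lid onto the keeper with over 5 N; the lid is snapped home (within 2 mm of its seated height, 6 mm of centre, 0.03 rad of the rim's plane); the keeper stands upright on the counter with the tomato on its floor (all of step 2 and z of lid_knob in the frame of keeper_rim above 0.015 m and contact force between lid and keeper above 5 N and contact force between any of the fingers, the arm and lid above 3 N and angle between keeper_rim's own z axis and vertical below 0.05 rad and height (world z) of keeper_rim between 0.078 and 0.086 m and z of tomato_center in the frame of keeper_rim below -0.047 m and horizontal distance between tomato_center and keeper_rim below 0.055 m); the arm keeps its last pose, push and grip.
It fails at once if the tomato is dropped (falls freely faster than 0.6 m/s, some 18 mm) (linear speed of tomato above 0.6 m/s and contact force between the fingers and tomato below 0.05 N).
It fails at once if the tomato is squashed against the keeper with more than 40 N (contact force between tomato and keeper above 40 N).
It fails at once if the bowl, the box, the tongs or the brush is moved more than 30 mm (distance of any of bowl, box_keeper, tongs, brush from where it was at the start of the episode above 0.03 m).
It also fails if it takes over 67 s, if anything falls off the work surface, if the arm or the gripper's body presses on something with over 40 N, if the wrist force passes 120 N, or if a joint passes its speed limit or range.

## Working session

There is one attempt and no reset: what is moved stays moved. The work goes in short steps, each a Python script; the robot and the scene stay as the last script left them, time stands still between calls to the robot, and variables do not carry over. Pictures are saved under pics/ and viewed, and the job is handed in when it is done.

```bash
ls; mkdir -p pics; python3 - <<'E'
from rig import arm
import cv2,numpy as np
print(arm.current_t(),arm.grip_depth,arm.current_width(),arm.current_tool_rot())
for n in ["scene","side","wrist"]:
    c=arm.get_calibration(n); print(n,np.round(c["intrinsics"],1).tolist(),np.round(c["cam_to_world"],4).tolist())
    cv2.imwrite(f"pics/{n}0.png",arm.snapshot(n)[:,:,::-1])
E
```

```text
pics
0.0 0.0188 0.09128927803707561 [[-9.37360580e-01  3.48360172e-01 -5.78230110e-04]
 [ 3.48360623e-01  9.37359888e-01 -1.14717295e-03]
 [ 1.42380346e-04 -1.27674730e-03 -9.99999175e-01]]
scene [[403.5, 0.0, 281.8], [0.0, 403.5, 206.5], [0.0, 0.0, 1.0]] [[0.0041, 0.8136, -0.5814, 1.4025], [1.0, -0.0058, -0.0011, -0.0049], [-0.0042, -0.5814, -0.8136, 1.1984], [0.0, 0.0, 0.0, 1.0]]
side [[537.1, 0.0, 286.0], [0.0, 537.1, 209.2], [0.0, 0.0, 1.0]] [[0.7199, -0.3274, 0.612, -0.2785], [-0.6938, -0.3627, 0.6222, -0.9036], [0.0182, -0.8725, -0.4883, 0.7837], [0.0, 0.0, 0.0, 1.0]]
wrist [[313.1, 0.0, 282.1], [0.0, 313.1, 206.5], [0.0, 0.0, 1.0]] [[0.3484, 0.9013, 0.2575, 0.1447], [0.9373, -0.3343, -0.0984, 0.6127], [-0.0026, 0.2756, -0.9613, 0.3854], [0.0, 0.0, 0.0, 1.0]]
```

View pics/scene0.png

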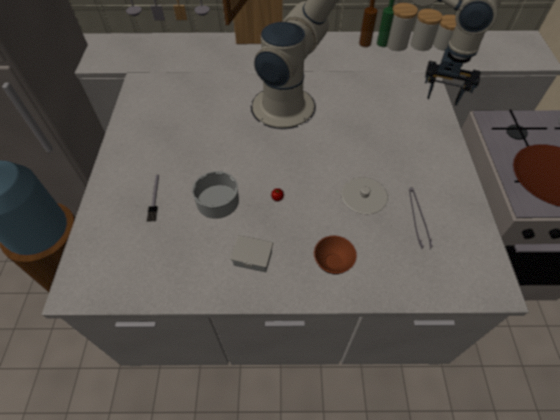

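View pics/side0.png

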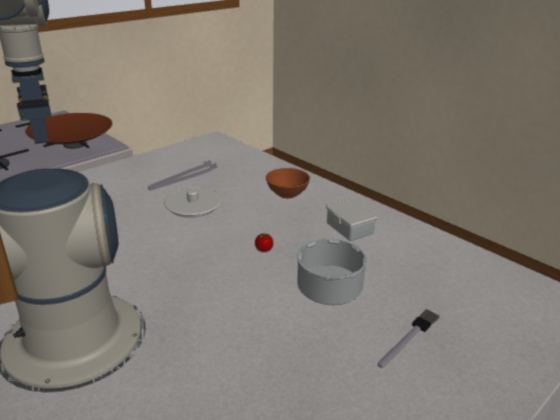

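View pics/wrist0.png

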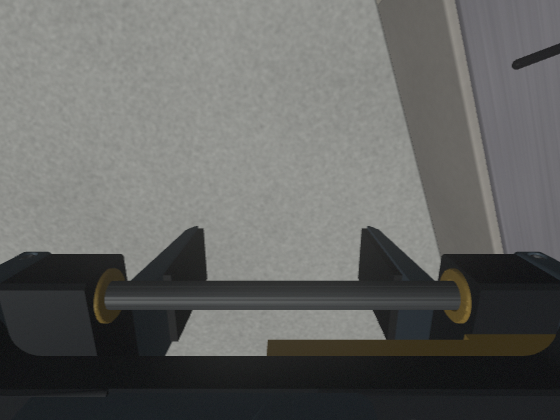

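The scene view shows the tomato at (277,195), the keeper at (216,190) and the lid at (365,193). The side view shows the tomato at (264,242), the keeper rim at (332,260) and the lid at (193,200). Next I'll zoom in and measure.

```bash
cat > h.py <<'E'
import numpy as np,cv2
from rig import arm
def ray(cal,u,v):
    K=cal["intrinsics"];T=np.array(cal["cam_to_world"])
    d=T[:3,:3]@np.linalg.solve(K,[u,v,1]);return T[:3,3],d
def onz(cal,u,v,z):
    o,d=ray(cal,u,v);return o+d*(z-o[2])/d[2]
def tri(rs):
    A=0;b=0
    for o,d in rs:
        d=d/np.linalg.norm(d);P=np.eye(3)-np.outer(d,d);A=A+P;b=b+P@o
    return np.linalg.solve(A,b)
def proj(cal,p):
    T=np.linalg.inv(cal["cam_to_world"]);q=T[:3,:3]@np.atleast_2d(p).T+T[:3,3:];w=cal["intrinsics"]@q
    return (w[:2]/w[2]).T
def circ(c,r,z,n=72):
    a=np.linspace(0,2*np.pi,n,endpoint=False);return np.c_[c[0]+r*np.cos(a),c[1]+r*np.sin(a),0*a+z]
def draw(img,cal,items,name,box=None,s=1):
    im=np.ascontiguousarray(img[:,:,::-1]);x0,y0,x1,y1=box or (0,0,560,420)
    im=cv2.resize(im[y0:y1,x0:x1],None,fx=s,fy=s,interpolation=cv2.INTER_CUBIC)
    for c,r,z,col in items:
        p=((proj(cal,circ(c,r,z))+.5-[x0,y0])*s-.5)
        for q in p: 
            q=np.round(q).astype(int);cv2.circle(im,(int(q[0]),int(q[1])),0,col,-1)
    cv2.imwrite(name,im)
def red(img):
    f=img.astype(int);m=(f[:,:,0]>90)&(f[:,:,1]<45)&(f[:,:,2]<45);return m
E
python3 - <<'E'
from h import *
im={n:cv2.imread(f"pics/{n}0.png")[:,:,::-1] for n in["scene","side"]}
cal={n:arm.get_calibration(n) for n in im}
rs=[];bx={"scene":(265,180,290,210),"side":(245,225,285,260)}
for n in im:
    x0,y0,x1,y1=bx[n];f=im[n][y0:y1,x0:x1].astype(int);m=(f[:,:,0]-f[:,:,1]>60)
    v,u=np.nonzero(m);print(n,u.mean()+x0,v.mean()+y0,len(u));rs.append(ray(cal[n],u.mean()+x0,v.mean()+y0));print(onz(cal[n],u.mean()+x0,v.mean()+y0,.0225))
print("tom",tri(rs))
for nm,a,b,z in[("keep",(216,187),(332,257),.082),("knob",(365,191),(193,196),.037)]:
    print(nm,onz(cal["scene"],*a,z),onz(cal["side"],*b,z))
k=(onz(cal["scene"],216,187,.082)+onz(cal["side"],332,257,.082))/2
l=(onz(cal["scene"],365,191,.037)+onz(cal["side"],193,196,.037))/2
items=[(k,.0805,.082,(0,0,255)),(k,.0755,.082,(0,255,255)),(l,.084,.022,(0,255,0)),(l,.017,.052,(255,0,0))]
draw(im["scene"],cal["scene"],items,"pics/zs.png",(180,160,400,280),3.5)
draw(im["side"],cal["side"],items,"pics/zd.png",(150,170,380,310),3.4)
E
```

```text
scene 275.9830508474576 194.5593220338983 59
[ 0.50845597 -0.02732023  0.0225    ]
side 264.2418604651163 242.59534883720931 215
[ 0.50940111 -0.02407549  0.0225    ]
tom [ 0.50844448 -0.02651489  0.02354606]
keep [ 0.51868184 -0.23777265  0.082     ] [ 0.52266218 -0.24404968  0.082     ]
knob [0.50561974 0.2963094  0.037     ] [0.50830255 0.28985437 0.037     ]
```

View pics/zs.png

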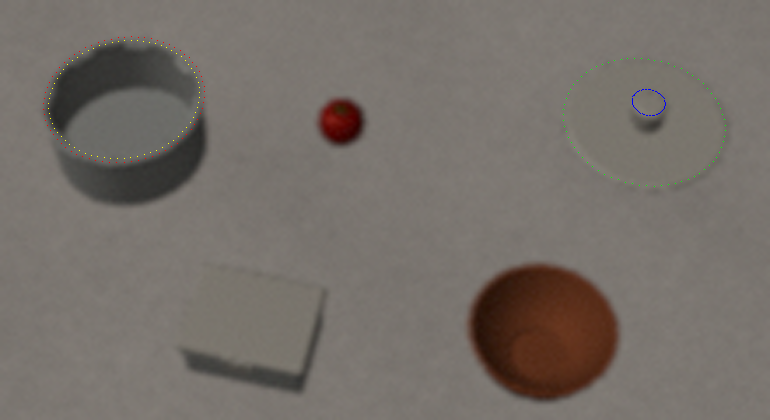

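View pics/zd.png

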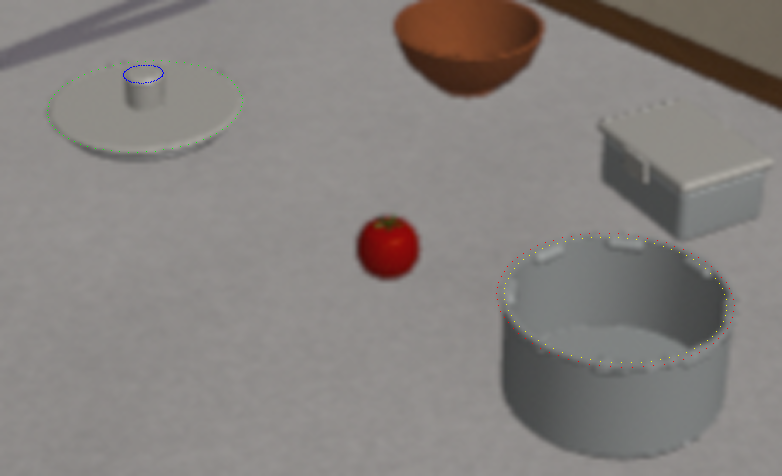

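The overlay circles land within a few mm on the lid, keeper and tomato. I'll refine with the wrist camera on a pass over all three.

```bash
cat >> h.py <<'E'
R0=np.array([[-1.,0,0],[0,1,0],[0,0,-1]])
def look(x,y,z,name):
    arm.move_to([x,y,z],R0); c=arm.get_calibration("wrist"); im=arm.snapshot("wrist"); cv2.imwrite(f"pics/{name}.png",im[:,:,::-1]); np.savez(f"pics/{name}.npz",im=im,K=c["intrinsics"],T=c["cam_to_world"]); return im,c
def load(name):
    d=np.load(f"pics/{name}.npz");return d["im"],dict(intrinsics=d["K"],cam_to_world=d["T"])
E
python3 - <<'E'
from h import *
look(.507+.05,.293,.2,"w_lid");print(arm.current_t())
look(.52+.05,-.241,.22,"w_keep");print(arm.current_t())
look(.509+.05,-.026,.15,"w_tom");print(arm.current_t())
B=(0,0,255);Y=(0,255,255);G=(0,255,0)
draw(*load("w_lid"),[((.507,.293),.084,.022,G),((.507,.293),.017,.052,B)],"pics/w_lid_o.png")
draw(*load("w_keep"),[((.52,-.241),.0805,.082,B),((.52,-.241),.0755,.082,Y)],"pics/w_keep_o.png")
draw(*load("w_tom"),[((.5087,-.0262),.025,.0225,G)],"pics/w_tom_o.png")
E
python3 -c "
import cv2,numpy as np
cv2.imwrite('pics/m.png',np.vstack([np.hstack([cv2.imread(f'pics/w_{n}_o.png')[0:300,80:480] for n in a]) for a in [('lid','keep'),('tom','tom')]]))"
```

```text
1.8417
3.825
4.7833
```

View pics/m.png

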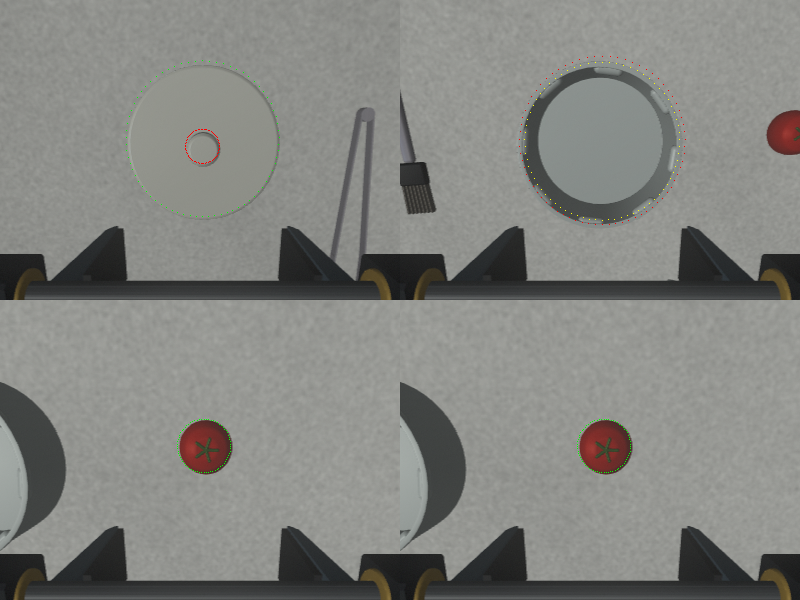

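The wrist view shows the tomato fit about 1 px off, the lid about 1 px off, and the keeper rim about 3 px off vertically. I'll refine these by fitting edges.

```bash
cat >> h.py <<'E'
from scipy.ndimage import map_coordinates
from scipy.optimize import minimize
def fitc(im,cal,c0,rz,span=.008,vmax=222):
    g=cv2.GaussianBlur(im,(0,0),1.0).astype(float)
    def prof(c,r,z):
        a=proj(cal,circ(c,r-.0018,z));b=proj(cal,circ(c,r+.0018,z));ok=(a[:,1]<vmax)&(b[:,1]<vmax)
        s=lambda p:np.stack([map_coordinates(g[:,:,k],[p[:,1],p[:,0]],order=1,mode='nearest') for k in range(3)])
        return np.linalg.norm(s(a)-s(b),axis=0)[ok]
    f=lambda c:-sum(np.minimum(prof(c,r,z),25).mean() for r,z in rz)
    best=min(((f((c0[0]+i,c0[1]+j)),c0[0]+i,c0[1]+j) for i in np.arange(-span,span+1e-6,.001) for j in np.arange(-span,span+1e-6,.001)))
    o=minimize(f,best[1:],method="Nelder-Mead",options=dict(initial_simplex=[best[1:],(best[1]+.001,best[2]),(best[1],best[2]+.001)]))
    return o.x,o.fun
E
python3 - <<'E'
from h import *
im,c=load("w_tom");m=red(im) ;f=im.astype(int);m=(f[:,:,0]-f[:,:,2]>40);m[230:]=0
n,lab,st,ce=cv2.connectedComponentsWithStats(m.astype(np.uint8));i=1+st[1:,4].argmax();h=lab==i
cnt=max(cv2.findContours(h.astype(np.uint8),0,1)[0],key=cv2.contourArea);(u,v),r=cv2.minEnclosingCircle(cnt);print(u,v,r,ce[i]);print("tom",onz(c,u,v,.0235),onz(c,*ce[i],.0235))
im,c=load("w_lid")
print("lid",fitc(im,c,(.507,.293),[(.084,.022)]),"knob",fitc(im,c,(.507,.293),[(.017,.052)],.005),"both",fitc(im,c,(.507,.293),[(.084,.022),(.017,.052)],.005))
l=fitc(im,c,(.507,.293),[(.084,.022),(.017,.052)],.005)[0]
draw(im,c,[(l,.084,.022,(0,255,0)),(l,.017,.052,(0,0,255))],"pics/a.png",(180,40,380,240),1.9)
im,c=load("w_keep")
k,_=fitc(im,c,(.52,-.241),[(.0805,.082)]);print("keep",k,_,fitc(im,c,(.52,-.241),[(.0755,.082)]),fitc(im,c,(.52,-.241),[(.0755,.004)]))
draw(im,c,[(k,.0805,.082,(0,0,255)),(k,.0755,.082,(0,255,255)),(k,.0755,.004,(0,255,0))],"pics/b.png",(180,40,380,240),1.9)
cv2.imwrite("pics/ab.png",np.hstack([cv2.imread("pics/a.png"),cv2.imread("pics/b.png")]))
E
```

```text
283.3333435058594 147.0 26.053462982177734 [282.36627907 146.99302326]
tom [ 0.50947302 -0.02645868  0.0235    ] [ 0.50946659 -0.02736962  0.0235    ]
lid (array([0.51083007, 0.29468773]), np.float64(-16.65916823364896)) knob (array([0.51185208, 0.29515904]), np.float64(-20.603076345282293)) both (array([0.5117247 , 0.29486329]), np.float64(-36.0903530102446))
keep [ 0.5236194  -0.24206603] -17.570192937273532 (array([ 0.52549235, -0.24543714]), np.float64(-22.954161362728538)) (array([ 0.523, -0.244]), np.float64(-25.0))
```

View pics/ab.png

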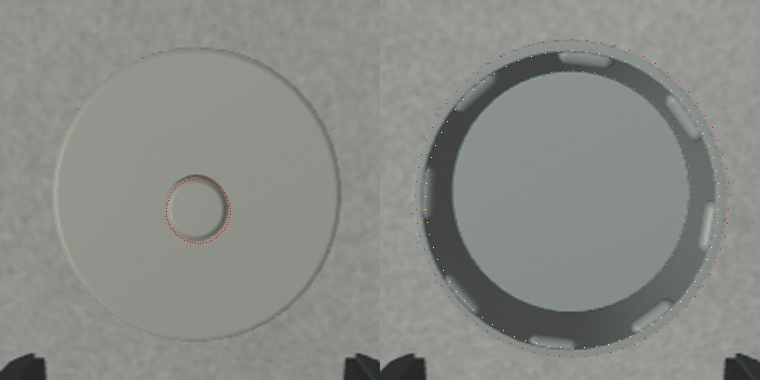

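Estimates are tomato (.5095,-.027), lid (.5117,.295) and keeper (.5236,-.2425). Next I'll grasp the tomato.

```bash
python3 - <<'E'
from h import *
x,y=.5095,-.027
arm.move_to([x,y,.09],R0)
arm.move_l([x,y,.0085],R0,feed=.08); print(arm.current_ee_pos(),arm.current_force())
arm.grip(.040); print("w",arm.current_width(),arm.current_t())
arm.move_l([x,y,.15],R0,feed=.12); print("w",arm.current_width(),arm.current_force(),arm.current_t())
c=arm.get_calibration("wrist");cv2.imwrite("pics/g.png",arm.snapshot("wrist")[:,:,::-1])
E
```

```text
[ 0.50983722 -0.02706032  0.00892365] [-0.440848    0.75925013 -0.33656294]
w 0.048308876181985955 7.0917
w 0.04814709870619967 [ 0.1670587   0.33642386 -0.97833376] 8.425
```

View pics/g.png

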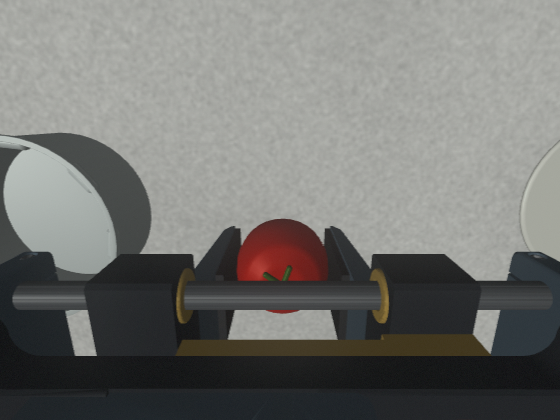

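The tomato is held between the pads at (282,265), with the keeper visible at left. Next I'll lower it in with force checks.

```bash
python3 - <<'E'
from h import *
x,y=.5236,-.243
arm.move_to([x,y,.17],R0)
arm.move_l([x,y,.030],R0,feed=.08)
arm.move_l([x,y,.016],R0,feed=.03);arm.sleep(.1);f0=arm.current_force()[2];print(f0,arm.current_ee_pos())
z=.016
while z>.0095:
    z-=.001;arm.move_l([x,y,z],R0,feed=.02);arm.sleep(.05);f=arm.current_force()[2];print(round(z,4),arm.current_ee_pos()[2],f)
    if f-f0>2.0:break
arm.grip(.068);arm.sleep(.2);print(arm.current_width(),arm.current_t())
arm.move_l([x,y,.13],R0,feed=.1)
im,c=look(x+.05,y,.27,"w_keep2");print(arm.current_t(),arm.current_force())
k,s=fitc(im,c,(.5236,-.242),[(.0805,.082)],.006);print(k,s)
draw(im,c,[(k,.0805,.082,(0,0,255)),(k,.0755,.082,(0,255,255)),(k,.0755,.004,(0,255,0))],"pics/b2.png",(140,40,420,240),2.5)
E
```

```text
-1.2711069369538137 [ 0.52368639 -0.24302231  0.01609469]
0.015 0.015026765577464136 -0.6271602786269681
0.014 0.01396598222576971 -0.3297227702088318
0.013 0.012970954652453612 -1.3017410058234136
0.012 0.012485396062304897 8.66089318981432
0.06809426963093454 13.8667
15.8917 [ 0.22882723 -0.11846713 -0.69908731]
[ 0.52381827 -0.24193344] -18.987233088555154
```

View pics/b2.png

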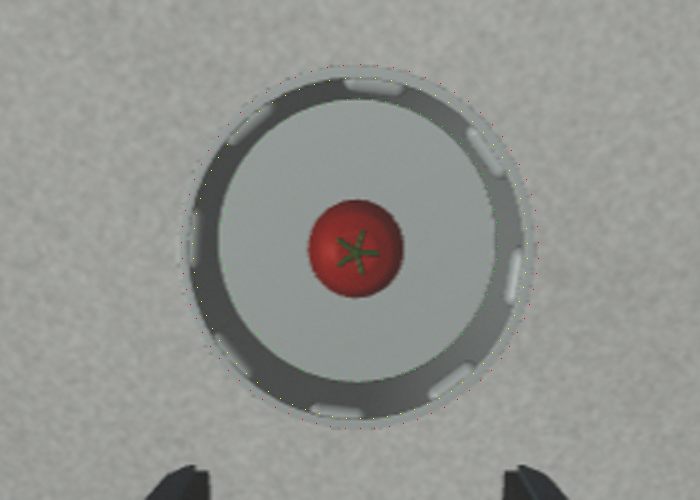

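The tomato stands upright near the keeper's centre at (355,250) in the zoom, and the rim fit repeats to within 0.3 mm. Next is the lid.

```bash
python3 - <<'E'
from h import *
im,c=load("w_keep2");print("floor",fitc(im,c,(.5236,-.242),[(.0755,.004)],.006),"all",fitc(im,c,(.5236,-.242),[(.0755,.004),(.0755,.082),(.0805,.082)],.006))
im,c=look(.5117+.05,.295,.21,"w_lid2")
print(fitc(im,c,(.5117,.295),[(.084,.022)],.004),fitc(im,c,(.5117,.295),[(.017,.052)],.004))
x,y=.5115,.295
arm.move_to([x,y,.11],R0)
arm.move_l([x,y,.028],R0,feed=.08);arm.move_l([x,y,.0237],R0,feed=.02)
print(arm.current_ee_pos(),arm.current_force())
arm.grip(.028);print(arm.current_width(),arm.current_ee_pos(),arm.current_t())
arm.move_l([x,y,.17],R0,feed=.1);print(arm.current_width(),arm.current_force(),arm.current_torque(),arm.current_t())
c=arm.get_calibration("wrist");im=arm.snapshot("wrist");p=arm.current_ee_pos();print(p)
np.savez("pics/held.npz",im=im,K=c["intrinsics"],T=c["cam_to_world"])
cv2.imwrite("pics/gl.png",im[:,:,::-1]);cv2.imwrite("pics/gs.png",cv2.resize(arm.snapshot("side")[100:280,60:300,::-1],None,fx=3,fy=3))
E
```

```text
floor (array([ 0.5226, -0.245 ]), np.float64(-25.0)) all (array([ 0.52377707, -0.24208838]), np.float64(-65.11468386386372))
(array([0.51083218, 0.294613  ]), np.float64(-16.893080022487755)) (array([0.50783242, 0.29446846]), np.float64(-20.267574025684777))
[0.51144355 0.29496772 0.0236494 ] [ 0.25247755  0.281432   -0.25893592]
0.03344148193051368 [0.51151516 0.29499679 0.0237209 ] 20.5917
0.03358090336710433 [-0.22252348  0.7140694  -0.71456121] [0.02337404 0.04826883 0.00891688] 22.2083
[0.51121803 0.29484656 0.16941914]
```

View pics/gl.png

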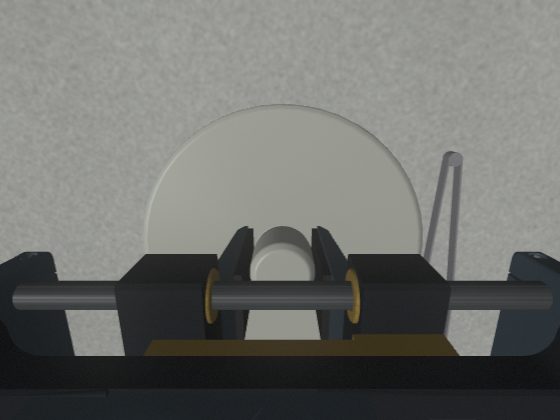

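View pics/gs.png

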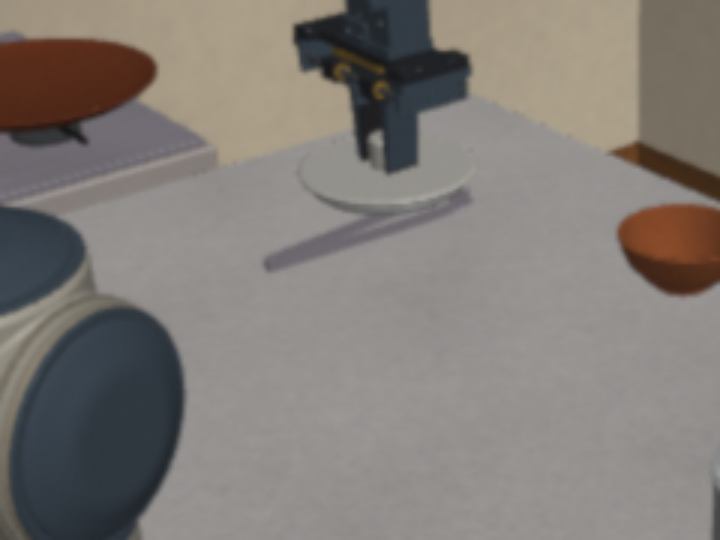

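The lid is held by its knob at (282,255) and looks level in the side view. Next I'll move it over the keeper and check alignment.

```bash
python3 - <<'E'
from h import *
im,c=load("held");p=np.array([.51122,.29485,.16942])
print("held lid rel",[fitc(im,c,(.5112,.2948),[(.084,p[2]-.0017+d)],.004,vmax=235) for d in(-.001,0,.001)])
x,y=.5242,-.2422
arm.move_to([x,y,.19],R0);arm.move_l([x,y,.112],R0,feed=.1);arm.sleep(.2)
p=arm.current_ee_pos();print(p,arm.current_force(),arm.current_t())
for n in["wrist","side","scene"]:
    c=arm.get_calibration(n);im=arm.snapshot(n)
    np.savez(f"pics/hov_{n}.npz",im=im,K=c["intrinsics"],T=c["cam_to_world"])
    its=[(p,.084,p[2]-.0017,(0,255,0)),((.5237,-.2421),.0805,.082,(0,0,255)),((.5237,-.2421),.0805,.0,(255,0,0))]
    b={"wrist":(120,80,440,260),"side":(270,200,400,310),"scene":(170,150,260,220)}[n]
    draw(im,c,its,f"pics/hov_{n}.png",b,{"wrist":1.8,"side":5,"scene":6}[n])
E
```

```text
held lid rel [(array([0.51350804, 0.29305734]), np.float64(-24.194252301424235)), (array([0.5134998 , 0.29373048]), np.float64(-22.56259766494867)), (array([0.51310282, 0.29470752]), np.float64(-22.97782434705313))]
[ 0.52449005 -0.24236909  0.11256519] [ 0.17773777  0.36754417 -1.06583732] 25.3833
```

View pics/hov_wrist.png

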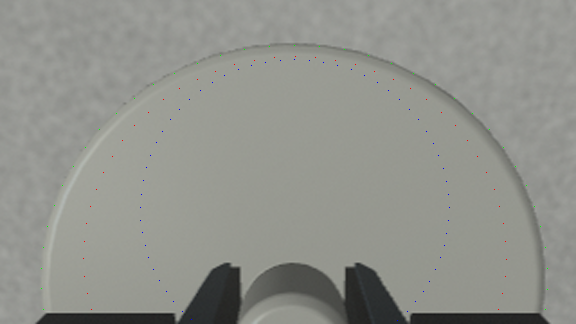

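View pics/hov_side.png

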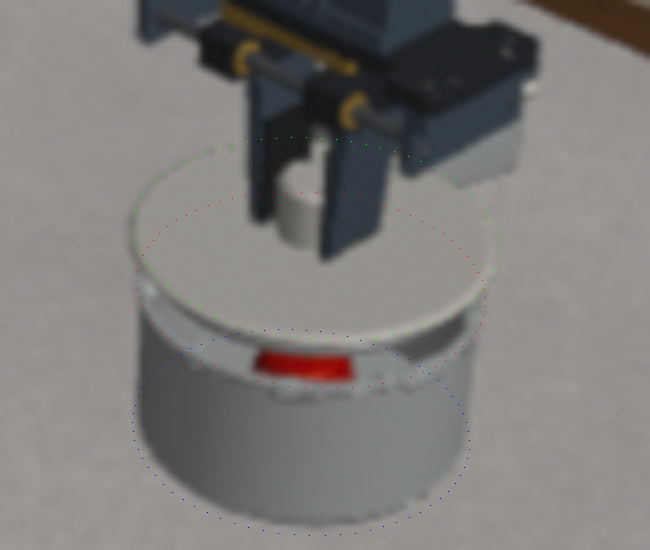

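View pics/hov_scene.png

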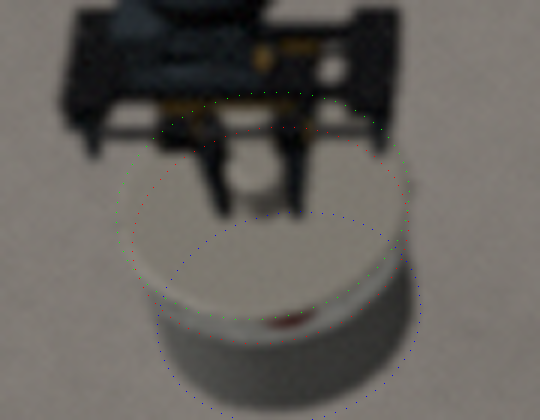

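The lid overlay matches in all views, but the keeper's visible outline looks slightly smaller than my rim circle. I'll refit with a free radius before pushing.

```bash
python3 - <<'E'
from h import *
for nm in["w_keep","w_keep2"]:
    im,c=load(nm)
    for r in np.arange(.0735,.0815,.001):
        k,s=fitc(im,c,(.5236,-.243),[(r,.082)],.006);print(nm,round(r,4),np.round(k,4),round(s,1))
im=cv2.imread("pics/side0.png")[:,:,::-1];c=arm.get_calibration("side")
for r in np.arange(.0755,.0815,.001):
    k,s=fitc(im,c,(.5236,-.243),[(r,.082)],.006,vmax=999);print("side",round(r,4),np.round(k,4),round(s,1))
im,c=load("w_keep2")
for k,n in[((.5237,-.2421),"1"),((.5225,-.244),"2")]:
    draw(im,c,[(k,.0805,.082,(0,0,255)),(k,.0755,.082,(0,255,255)),(k,.0755,.004,(0,255,0))],f"pics/c{n}.png",(205,55,365,225),3.5)
cv2.imwrite("pics/cc.png",np.hstack([cv2.resize(cv2.imread(f"pics/c{n}.png"),(400,425),interpolation=cv2.INTER_AREA) for n in "12"]))
cv2.imwrite("pics/c0.png",cv2.resize(im[55:225,205:365,::-1],None,fx=3.5,fy=3.5,interpolation=cv2.INTER_CUBIC))
E
```

```text
w_keep 0.0735 [ 0.524  -0.2434] -22.0
w_keep 0.0745 [ 0.5251 -0.2429] -23.0
w_keep 0.0755 [ 0.5255 -0.2454] -23.0
w_keep 0.0765 [ 0.5246 -0.2457] -22.6
w_keep 0.0775 [ 0.5249 -0.2453] -22.1
w_keep 0.0785 [ 0.5253 -0.2409] -20.6
w_keep 0.0795 [ 0.5244 -0.2415] -20.0
w_keep 0.0805 [ 0.5236 -0.242 ] -17.6
w_keep 0.0815 [ 0.5285 -0.2367] -15.6
w_keep2 0.0735 [ 0.5238 -0.2447] -22.7
w_keep2 0.0745 [ 0.5224 -0.2437] -22.7
w_keep2 0.0755 [ 0.5258 -0.2453] -23.4
w_keep2 0.0765 [ 0.5263 -0.2462] -22.5
w_keep2 0.0775 [ 0.5249 -0.2453] -22.0
w_keep2 0.0785 [ 0.5237 -0.2404] -20.5
w_keep2 0.0795 [ 0.524  -0.2414] -20.2
w_keep2 0.0805 [ 0.5238 -0.2419] -19.0
w_keep2 0.0815 [ 0.5237 -0.2418] -14.5
side 0.0755 [ 0.5185 -0.2445] -14.0
side 0.0765 [ 0.5204 -0.2433] -14.3
side 0.0775 [ 0.5211 -0.2426] -14.1
side 0.0785 [ 0.519 -0.24 ] -14.1
side 0.0795 [ 0.5193 -0.239 ] -14.0
side 0.0805 [ 0.5202 -0.2392] -13.8
side 0.0815 [ 0.5212 -0.2388] -13.0
```

View pics/c2.png

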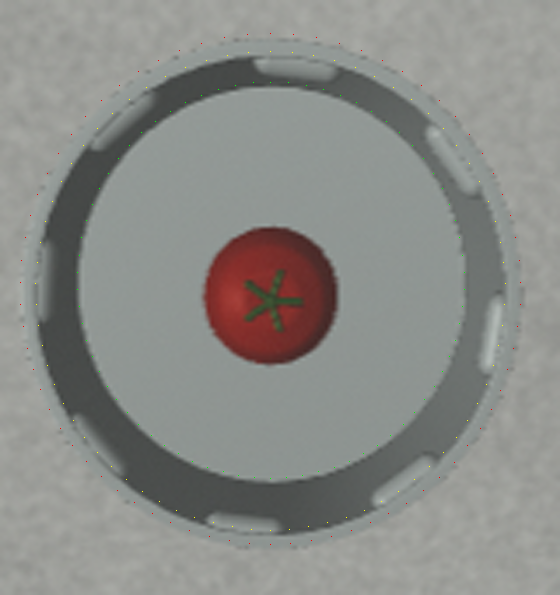

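View pics/c1.png

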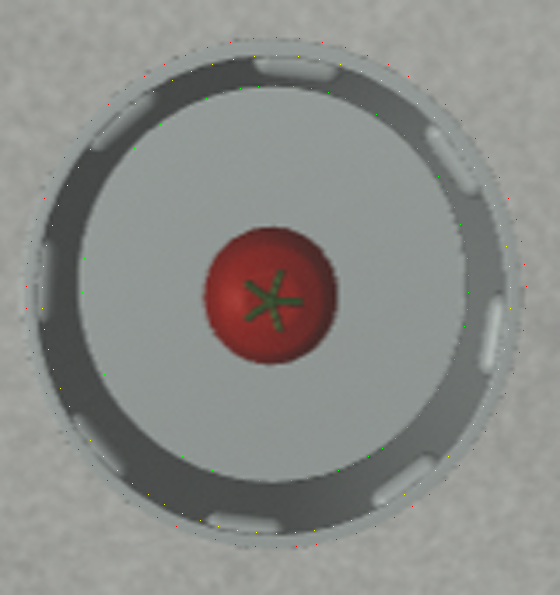

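```bash
python3 - <<'E'
from h import *
im,c=load("w_keep2")
toz=lambda u,v:(np.array([u,v])+.5)/3.5-.5+[205,55]
for nm,L,R_,T,B,r,z in[("inner",38,504,55.5,534,.0755,.082),("outer",27,519,38,548,.0805,.082),("floor",77,465,87,481,.0755,.004)]:
    tgt=np.r_[toz(L,T),toz(R_,B)]
    def res(q):
        p=proj(c,circ(q[:2],q[2],z,360));return np.r_[p.min(0),p.max(0)]-tgt
    from scipy.optimize import least_squares
    o=least_squares(res,[.5237,-.2421,r],x_scale=.01);print(nm,o.x,np.round(o.fun,2))
im,c=load("w_lid2");s=cv2.resize(im[40:240,180:380,::-1],None,fx=3,fy=3,interpolation=cv2.INTER_CUBIC);s=cv2.convertScaleAbs(s,alpha=2.5,beta=-200);cv2.imwrite("pics/lz.png",s)
E
```

```text
inner [ 0.52389167 -0.24367171  0.07533731] [-0.26  0.24  0.26 -0.27]
outer [ 0.52386676 -0.24303162  0.07989831] [-0.6   0.56  0.6  -0.63]
floor [ 0.52420056 -0.24377323  0.07553518] [ 0.19 -0.18 -0.19  0.2 ]
```

View pics/lz.png

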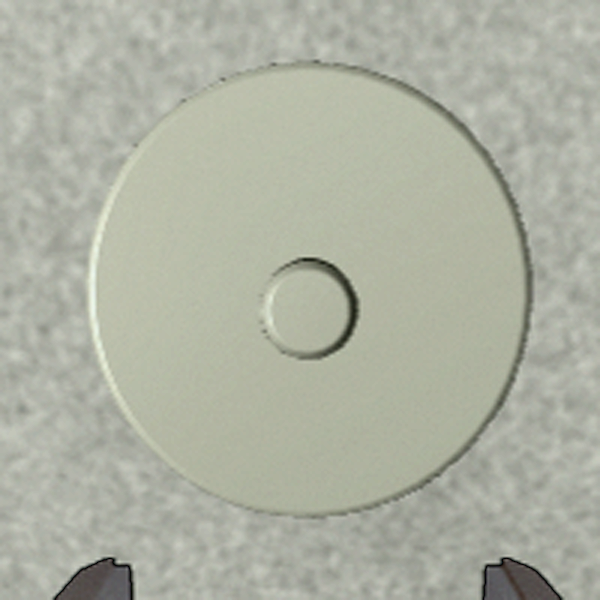

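```bash
python3 - <<'E'
from h import *
from scipy.optimize import least_squares
im,c=load("w_lid2")
toz=lambda u,v:(np.array([u,v])+.5)/3-.5+[180,40]
for nm,L,R_,T,B,r,z in[("fl",90,531,62,517,.084,.021),("knob",263,357,258,359,.017,.052)]:
    tgt=np.r_[toz(L,T),toz(R_,B)]
    o=least_squares(lambda q:(lambda p:np.r_[p.min(0),p.max(0)]-tgt)(proj(c,circ(q[:2],q[2],z,360))),[.511,.295,r],x_scale=.01);print(nm,o.x,np.round(o.fun,2))
    if nm=="fl":l=o.x[:2]
x,y=np.array([.524,-.2435])+np.clip(np.array([.5115,.29495])-l,-.0015,.0015);print(x,y,arm.current_t())
arm.move_l([x,y,.106],R0,feed=.05);arm.sleep(.1);f0=arm.current_force();print(f0)
z=.106
while z>.0985:
    z-=.001;arm.move_l([x,y,z],R0,feed=.02);arm.sleep(.05)
    f=arm.current_force()-f0;print(round(z,4),np.round(arm.current_ee_pos(),4),np.round(f,1),np.round(arm.current_torque(),2))
    if f[2]>8:break
print(arm.current_t())
for n in["side"]:
    im=arm.snapshot(n);cv2.imwrite("pics/touch.png",cv2.resize(im[190:310,260:410,::-1],None,fx=5,fy=5,interpolation=cv2.INTER_CUBIC))
E
```

```text
fl [0.51082866 0.29455637 0.08346451] [-0.39  0.36  0.39 -0.41]
knob [0.51027696 0.29435918 0.0166954 ] [-0.45  0.43  0.45 -0.44]
0.5246713425566428 -0.24310636702761157 25.5333
[ 0.10361202 -0.13425906  0.03081329]
0.105 [ 0.5247 -0.2431  0.105 ] [ 0.3  1.2 -1.9] [-0.02  0.03  0.05]
0.104 [ 0.5247 -0.2431  0.104 ] [-0.6 -0.5 -1.9] [0.03 0.05 0.  ]
0.103 [ 0.5247 -0.2431  0.103 ] [-0.1  0.7 -1. ] [-0.06 -0.04  0.01]
0.102 [ 0.5247 -0.2431  0.102 ] [ 0.1  0.1 -1.4] [ 0.04  0.02 -0.07]
0.101 [ 0.5247 -0.2431  0.101 ] [-0.6  0.7 -1. ] [ 0.05 -0.01 -0.02]
0.1 [ 0.5247 -0.2431  0.1   ] [-0.6 -0.4 -1.6] [0.04 0.02 0.  ]
0.099 [ 0.5248 -0.2432  0.0991] [ 0.2 -0.4  0.9] [ 0.01 -0.05  0.01]
0.098 [ 0.525  -0.2433  0.0983] [0.9 0.3 5.6] [-0.05 -0.14 -0.05]
28.3083
```

View pics/touch.png

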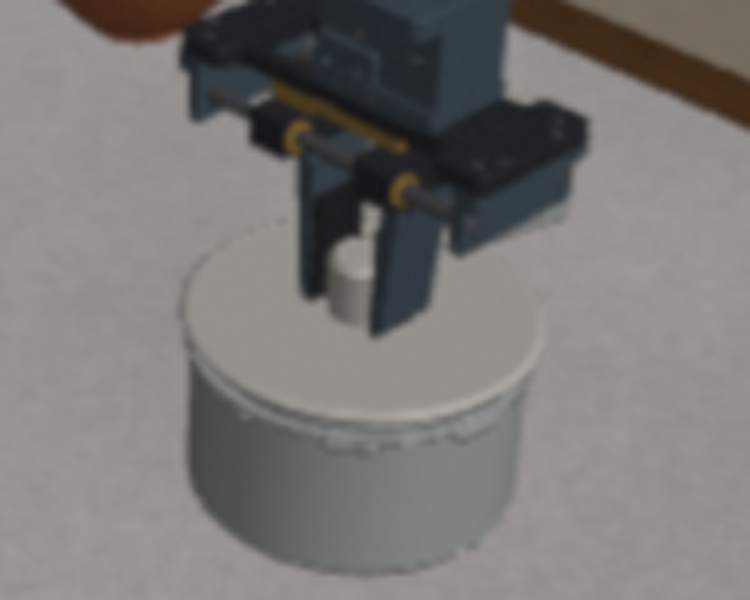

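The lid met the lugs at the predicted height, level in the side view and with almost no side load. Next I'll press it home.

```bash
python3 - <<'E'
from h import *
x,y=.5247,-.2431;z=.098
while z>.083:
    z-=.0007;arm.move_l([x,y,z],R0,feed=.02);arm.sleep(.05)
    f=arm.current_force();p=arm.current_ee_pos();print(round(z,4),np.round(p,4),np.round(f,1),np.round(arm.current_torque(),2))
    if f[2]>24 :break
arm.sleep(.3);print(arm.current_force(),arm.current_t(),arm.current_width())
im=arm.snapshot("side");cv2.imwrite("pics/home.png",cv2.resize(im[190:310,260:410,::-1],None,fx=5,fy=5,interpolation=cv2.INTER_CUBIC))
im=arm.snapshot("wrist");cv2.imwrite("pics/homew.png",im[:,:,::-1])
E
```

```text
0.0973 [ 0.5251 -0.2433  0.0977] [0.4 0.3 7.6] [-0.03 -0.14  0.04]
0.0966 [ 0.5251 -0.2434  0.0971] [-0.7  0.1  9.4] [ 0.05 -0.05  0.02]
0.0959 [ 0.5251 -0.2434  0.0964] [-0.2 -0.2  9.5] [-0.01 -0.09  0.02]
0.0952 [ 0.5251 -0.2434  0.0956] [-0.4  0.1  6.8] [ 0.06 -0.26  0.01]
0.0945 [ 0.5249 -0.2433  0.0946] [ 0.9 -0.4  4.6] [-0.1  -0.42  0.07]
0.0938 [ 0.5248 -0.2432  0.0936] [ 3.2 -0.9 -1.3] [-0.23 -0.6   0.07]
0.0931 [ 0.5244 -0.2429  0.0928] [ 0.9 -0.2 -4.5] [-0.15 -0.26 -0.01]
0.0924 [ 0.5242 -0.2428  0.092 ] [ 0.2 -0.4 -6.4] [ 0.02 -0.02  0.05]
0.0917 [ 0.5246 -0.243   0.0916] [-0.5 -0.3 -5.8] [ 0.07 -0.01  0.  ]
0.091 [ 0.5246 -0.2431  0.0909] [-0.6 -0.5 -6.1] [ 0.05  0.   -0.02]
0.0903 [ 0.5246 -0.2431  0.0902] [ 0.1 -0.9 -5.5] [-0.04  0.02  0.06]
0.0896 [ 0.5247 -0.2431  0.0896] [-0.3  0.1 -4.7] [ 0.03 -0.02 -0.01]
0.0889 [ 0.5247 -0.2431  0.0889] [ 0.9 -0.2 -5. ] [ 0.04 -0.1  -0.02]
0.0882 [ 0.5248 -0.2432  0.0883] [ 1.2  1.  -1.4] [ 0.07  0.07 -0.03]
0.0875 [ 0.5249 -0.2432  0.0877] [-1.1  0.3  3.4] [ 0.1   0.04 -0.04]
0.0868 [ 0.5249 -0.2432  0.0876] [-3.8  3.4 15.3] [0.47 0.67 0.02]
0.0861 [ 0.5249 -0.2432  0.0876] [-6.6  3.5 27.5] [0.76 1.32 0.03]
[-7.64437238  3.09515123 27.36186121] 33.7583 0.03325779969055934
```

View pics/home.png

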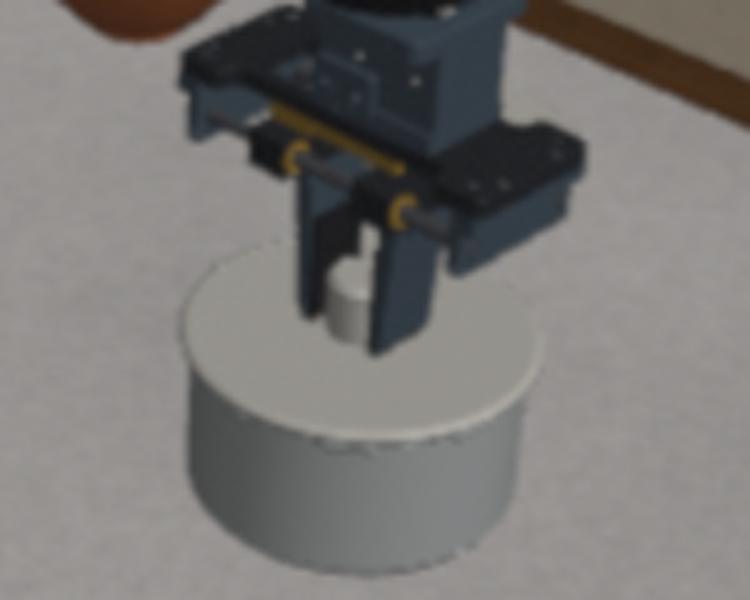

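View pics/homew.png

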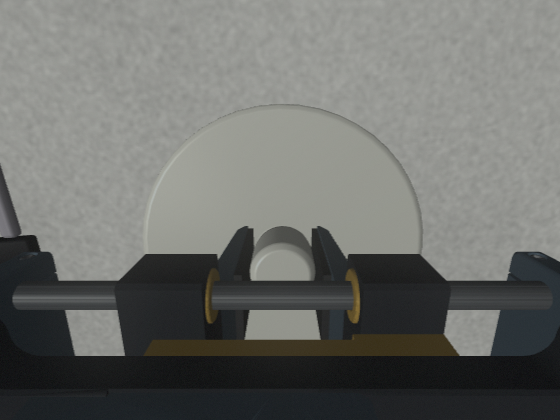

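The lid is flush all round the visible rim in the side view. In the wrist view its edge sits at the same pixels as when I lifted it off the flat counter (top row 104, columns 145–421), so it hasn't tilted in the hand. I'll make a last check of tool tilt and force, then hand in.

```bash
python3 - <<'E'
from h import *
print(np.round(arm.current_tool_rot(),4).tolist(),arm.current_ee_pos(),arm.current_force())
im=arm.snapshot("scene");a=cv2.imread("pics/scene0.png")[:,:,::-1];d=np.abs(im.astype(int)-a).max(2)
for n,b in dict(bowl=(310,230,362,278),box=(228,234,276,272),brush=(143,172,164,224)  ,tongs=(404,185,434,250)).items():
    print(n,(d[b[1]:b[3],b[0]:b[2]]>40).sum())
f=arm.current_force()
if f[2]>15: arm.sign_off();print("handed in",arm.current_t(),arm.current_force())
E
```

```text
[[-1.0, -0.0, 0.0011], [-0.0001, 1.0, -0.0007], [-0.0011, -0.0007, -1.0]] [ 0.52494259 -0.24321946  0.08759611] [-6.81163336  4.2656991  27.07536373]
bowl 0
box 0
brush 0
tongs 0
the job is handed in; nothing more can be done
the job is handed in; nothing more can be done
```

The tomato is in the keeper, the lid is snapped home, and I handed the job in with the hand still pressing the lid down. The clock read about 34 s.

- **Tomato:** I lowered it until it touched the floor with a force of about 9 N and let it go. A picture afterwards showed it upright near the centre.
- **Lid:** The lip met the lugs at the predicted height. The push peaked at about 9.5 N, which is just under the 10 to 15 N quoted, and then dropped suddenly. The lid reached a hard stop with the fingertips at 87.6 mm, against 87.7 mm predicted for fully seated.
- **Last checks:** I measured 27 N downward, and the tool was within 0.0013 rad of vertical. The flange looked flush in the side view.
- **Bystanders:** The bowl, box, tongs and brush showed no change in the scene camera.
- **Disagreements:** While pressing there was a side force of about 8 N and a moment of about 1.5 N m. The views of the keeper's centre differed by 2 to 4 mm, so I used the wrist-camera fit, and the lid went in with almost no side load. I could not see the far side of the flange, so I judged it flush there from the height and tilt readings.

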